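# Set the gauge plunger on the sample and clamp it

### The job

On the gauge stand, lower the plunger by its white top knob until the sprung brass foot rests lightly on the sample in the dish, just starting to compress its spring, without pressing hard on the sample. Then swing the clamp lever fully home against its stop so that the plunger is locked there with the foot still on the sample, and let go. Leave the dish where it stands and do not disturb the other things on the bench.

Things in the scene. Friction and masses are not known exactly. Their poses are not given: they have to be found in the camera images.
- stand: grey bench gauge stand, fixed to the bench: base plate 165 x 120 x 18 mm (from 52 mm in -x to 112 mm in +x of the origin), a steel column 28 mm thick and 150 mm high centred 80 mm in +x, and an arm from it that carries a guide head (top 140 mm above the bench). Origin: on the bench surface, straight below the plunger's axis; x points from the plunger to the column, z up. The plunger, the clamp lever and the dish go with it
- plunger: the vertical plunger: a steel rod 12 mm thick in a stiff guide, a white knob on top and a sprung brass foot below. Its origin is at bench height when it is highest and goes down with it (z = 0 to -0.06 m). It stays where it is left and takes about 5 N of friction to slide (its own weight of about 2 N helps downward)
- foot_rest (a point): point of the plunger where the underside of its unloaded foot lies. The foot is a brass disc 22 mm in diameter, 5 mm thick; pressed, it yields upward by up to 3.5 mm on a stiff spring (4 N per mm), then it is solid (about 14 N). Where it meets the sample is not told: it must be felt
- knob_center (a point): centre of the white round knob on the plunger's top, 30 mm diameter (33 mm over a thin collar), 24 mm high, axis vertical; it is 235 mm above the bench when the plunger is at its highest, and goes down with it. The rod is bare for at least 40 mm below it
- lever (a joint): angle of the clamp lever in rad: 0 = fully open, 1.4 = fully home against its stop; grows clockwise seen from above. A cam on it meets the rod at about 0.65 and from there grips it (holds it against about 20 N when home). It takes about 0.1 N m of friction to turn (1 to 2 N at the pin, somewhat more once the cam grips) and stays where it is left. Starts open, at 0 to 0.15
- lever_pin (a point): centre of the upright round white pin at the lever's end, by which it is swung: 14 mm diameter, 32 mm high, its top 182 mm above the bench; a steel bar 12 mm wide, 8 mm thick lies just under it. It travels on a circle of 80 mm radius about lever_pivot: at angle q it lies, in the stand's axes, at pivot + 80 mm x (sin(0.7 - q), -cos(0.7 - q))
- lever_pivot (a point): point on the lever's vertical hinge axis at the height of the pin's centre: 22 mm in -y of the plunger's axis in the stand's frame, 167 mm above the bench
- dish: white dish, loose, 72 mm in diameter and 14 mm high, standing on the stand's base plate below the plunger, with the sample in it: a stone-grey disc 52 mm in diameter. Origin under the dish's centre. The sample's flat top lies somewhere between 21 and 42 mm above the dish's underside, different each time and not reported
- spare_dish: bystander: the same kind of white dish with a sample, on the bench beside the stand; top 27 mm
- reagent: bystander: amber reagent bottle, 56 mm diameter, 120 mm high
- weight: bystander: steel calibration weight, 34 mm diameter, 56 mm high
- scoop: bystander: steel spatula, 170 mm long, lying on the bench
- flask: bystander: conical glass flask, 80 mm diameter, 104 mm high
- beaker: bystander: glass beaker, 68 mm diameter, 85 mm high
- wash: bystander: white wash bottle, 60 mm diameter, 140 mm high
Mind the look-alikes: they are no part of the job. What is shaped like the dish but purple is not meant. Leave any pink look-alike of the stand alone.

How it is judged:
By the outcome, as a careful person would: the job done as asked, in the order asked, and still so for the second after the job is handed in, with the robot touching nothing.
It also fails if it takes over 69 s, if anything falls off the work surface, if the arm or the gripper's body presses on something with over 40 N, if the wrist force passes 120 N, or if a joint passes its speed limit or range.

### The arm

A 6-joint arm with a two-finger parallel gripper is mounted at the origin on the work surface. World frame = base frame: x ahead of the robot, y to its left, z up, the work surface at z = 0. Lengths are in m, angles in rad, forces in N, time in s.
With the tool pointing down it reaches from about 0.3 to 0.825 m from the base axis. Payload 5.4 kg.
Tool frame: the origin (TCP) lies at the very end of the fingers, on their centre line; the grasp point (between the pads) lies 19 mm behind it; z points along the fingers, y is the line along which they close (so a half turn about z gives the same grasp; the last joint's range is limited). The gripper opens to 92 mm and grips with 3 to 60 N. Pads are 20 mm wide; open, the fingers measure 128 mm over their backs; the gripper's body (75 mm by 189 mm) begins 69 mm behind the grasp point.
Start: joints at [1.074, 0.158, 1.597, -0, 1.386, -0.21], TCP at [0.163, 0.551, 0.215] pointing down, gripper open.
Joint ranges: [-2.91, 2.91], [-0.94, 2.29], [0.18, 2.7], [-1.29, 4.43], [0.17, 2.64], [-3, 3]. Speed limits (rad/s): [2.57, 2.57, 3.14, 3.14, 3.14, 3.14].

### API

Orientations are given as a unit quaternion [w, x, y, z].
In Python, from plant import r, vision, nets gives the robot as it stands. The module is installed in compiled form; this text tells all that it offers.
- The arm moves only by the tool arm_command, never from a script. Its argument "series" is a list that holds one entry, the list of rows, each a list of 5 numbers: the shift along the tool's x, y, z as a fraction of full scale, then the turn about the tool's z as a fraction of full scale, then the closure, from -1 (fully open) to 1 (shut). In form: [[[dx, dy, dz, yaw, fingers], ...]]. A call has 1 to 20 rows; each row is the pose to reach, as a shift and turn from the pose commanded when the call began, along the tool's axes at that moment, turning the shorter way round; what a row does not reach only later rows make up. Full scale, the value 1, is 0.2 m for a shift and 360 degrees for a turn. A row lasts 1/12 s, in which the tool goes at most 41.7 mm and 7.16 degrees, less where a joint would pass 70% of its speed; a pose out of reach is approached as far as the arm can. A call with a number of a shift or a turn outside -1 to 1 is refused whole. A call with a gripper value outside its range is refused whole. The fingers move at their own pace and stop on an object; "newtons" is the grip in N (left out, the last holds). Time passes only in rows, so rows that repeat a pose let the fingers close. It gives the time, the measured TCP pose, the force, the opening and the grip force at its end, in the units of the state.
- r.sense(): the state, without advancing time (a new reading comes with each control period).
- vision.snapshot(name): name is "scene" or "top" or "wrist"; returns (picture, depth): 480x640x3 uint8, blue, green, red; 480x640 float32, m along the optical axis (not along the pixel's ray), 0 where there is no reading.
- vision.calibration(name): a dict with "fx", "fy", "cx", "cy" (pixels), "R" (3x3) and "t" (3): a world point X has camera coordinates R X + t; the wrist camera has in their place "T_tool_cam" (4x4, takes a point from camera to tool coordinates, whose origin is the TCP and whose axes are the flange's). Camera axes: x right, y down, z forward; pixel columns grow to the right and rows downward; lengths in m; the calibration is good to about 2 mm. A picture is of the moment at which its call begins: read the wrist's pose just before it. calibration takes no time and is no camera call.
- r.finish_job(): hands the job in; it is judged then, once.
Trained networks look in the newest picture that a camera, given by its name, has taken for a name from the list of things; names that differ only in an ending like _2 or _b are one class to them, and where a whole thing is asked for, a point or a joint stands for the part that bears it (a point fixed in the world has none). Each returns a list of dicts, best first, with "conf" (0 to 1); they miss things now and then, are a little off and sometimes report something else, mostly with a low value. They report only what shows in the picture. A call takes as long as a camera call. They do not tell look-alikes from the thing itself.
- nets.look_for(camera, target): "xy" ([column, row] in pixels, amid what is visible of it).
- nets.silhouettes(camera, target): "pixels" (480x640 bool, what is visible of it) and "xy" ([column, row] in pixels, amid what is visible of it).
The state is a dict: "time_s": time; "joints": joint angles; "qvel": joint speeds; "joint_efforts": joint torques, N m; "tcp_pos": TCP position; "ee_rot": TCP orientation; "contact_force": force on the tool from outside, world axes, zero at the start; "wrist_torque": the same for the moment, N m; "gripper_width": finger opening in m; "gripper_force": force on a finger pad.
Only numpy, scipy, OpenCV 4.12 (cv2) and the standard library are available. Lean on these libraries where they do the work, as an engineer would, in place of code of your own. Each camera call takes 0.05 s, during which the arm holds its last target. There are 200 camera calls.

## Working session

There is one attempt and no reset: what is moved stays moved. The work goes in short steps, Python scripts to look and compute and a tool call to move; the robot and the scene stay as the last step left them, time stands still between calls to the robot, and variables do not carry over. Pictures are saved under pics/ and viewed, at most 10 in all, crops included, and the job is handed in when it is done.

Besides the shell and the picture viewer there is one more tool, called after ">>>" by a JSON object that holds its "api" and its "payload". arm_command: Moves the arm, as the interface text tells. Its arguments: {"type":"object","properties":{"series":{"type":"array"},"newtons":{"type":"number"}},"required":["series"]}

```bash
mkdir -p pics; cat > h.py <<'E'
import numpy as np, cv2
from plant import r, vision, nets
def world(cam,px,depth,win=2):
    c=vision.calibration(cam); u,v=int(round(px[0])),int(round(px[1]))
    d=depth[max(0,v-win):v+win+1,max(0,u-win):u+win+1]; d=np.median(d[d>0])
    p=np.array([(px[0]-c['cx'])/c['fx']*d,(px[1]-c['cy'])/c['fy']*d,d])
    return np.array(c['R']).T@(p-np.array(c['t']))
E
python3 - <<'E'
from h import *
np.set_printoptions(precision=4,suppress=True)
for cam in("scene","top"):
    p,d=vision.snapshot(cam); cv2.imwrite(f"pics/{cam}0.png",p); np.save(f"{cam}d.npy",d)
    for t in("stand","knob_center","lever_pin","dish"):
        for o in nets.look_for(cam,t)[:3]:
            try:w=world(cam,o['xy'],d)
            except Exception as e:w=None
            print(cam,t,np.round(o['xy']),round(o['conf'],2),w)
s=r.sense();print(s)
E
```

```text
scene stand [275. 261.] 0.97 [ 0.3606 -0.0473  0.0177]
scene stand [383. 302.] 0.68 [0.6698 0.1153 0.1018]
scene knob_center [373. 237.] 0.68 [0.6002 0.1138 0.2249]
scene knob_center [274. 193.] 0.66 [ 0.3717 -0.0415  0.2291]
scene lever_pin [352. 278.] 0.94 [0.6297 0.0589 0.1529]
scene lever_pin [255. 232.] 0.84 [ 0.3977 -0.1002  0.1459]
scene dish [365. 300.] 0.63 [0.602  0.103  0.0508]
scene dish [350. 266.] 0.47 [0.4428 0.1275 0.0215]
top stand [275. 195.] 0.84 [0.5815 0.1018 0.2247]
top stand [334. 282.] 0.84 [ 0.3762 -0.0381  0.1401]
top knob_center [336. 288.] 0.72 [ 0.3596 -0.0402  0.2464]
top knob_center [271. 194.] 0.58 [0.579  0.109  0.2442]
top lever_pin [357. 278.] 0.76 [ 0.3861 -0.0945  0.149 ]
top lever_pin [288. 190.] 0.52 [0.6117 0.0791 0.1477]
top dish [264. 257.] 0.64 [0.4502 0.1564 0.0215]
top dish [278. 213.] 0.51 [0.5696 0.1144 0.0518]
{'time_s': 0.5, 'joints': array([ 1.0739,  0.1584,  1.597 , -0.    ,  1.3862, -0.2101]), 'qvel': array([-0.0004, -0.001 , -0.0004, -0.0011, -0.0022,  0.0009]), 'joint_efforts': array([ -0.0001, -38.5226, -32.2064,   0.0702,   0.0318,  -0.    ]), 'tcp_pos': array([0.1627, 0.5515, 0.2146]), 'ee_rot': array([-0.    ,  0.1429,  0.9897, -0.    ]), 'contact_force': array([-0.2253,  0.355 ,  0.1466]), 'wrist_torque': array([ 0.0338, -0.0076,  0.0013]), 'gripper_force': 0.0, 'gripper_width': 0.09193869740119887}
```

View pics/scene0.png

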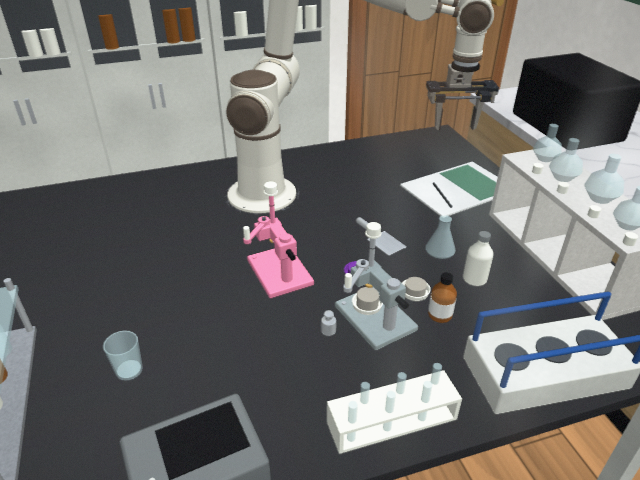

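View pics/top0.png

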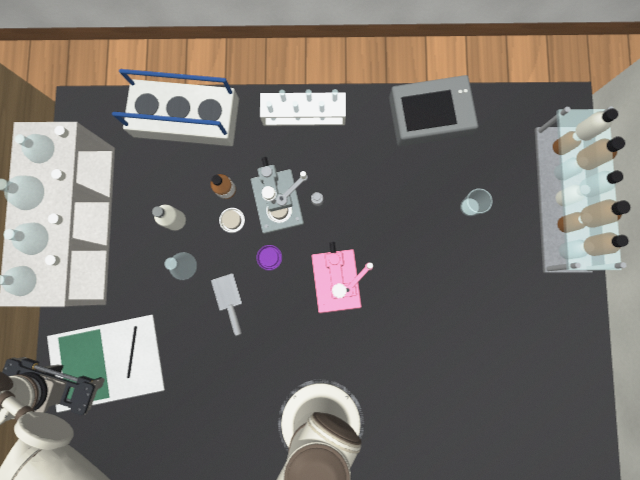

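The candidates are the grey stand (top 275,195; scene 375,300) and the pink stand (top 335,282; scene 280,260). The grey one fits the description, and pink is the look-alike. The dish meant is the one on the grey base plate (top 279,210), not the purple one (269,257) or the spare (232,220). I'll confirm this with one crop and fit the stand's pose from the depth points.

```bash
python3 - <<'E'
from h import *
np.set_printoptions(precision=4,suppress=True)
p=cv2.imread("pics/top0.png"); cv2.imwrite("pics/crop1.png",cv2.resize(p[140:260,210:370],None,fx=5,fy=5,interpolation=cv2.INTER_CUBIC))
def cloud(cam):
    d=np.load(f"{cam}d.npy");c=vision.calibration(cam);v,u=np.nonzero(d>0);z=d[v,u]
    P=np.c_[(u-c['cx'])/c['fx']*z,(v-c['cy'])/c['fy']*z,z]-c['t']
    return P@np.array(c['R']),u,v
for cam in("top","scene"):
    P,u,v=cloud(cam)
    near=(abs(P[:,0]-.61)<.15)&(abs(P[:,1]-.11)<.12)
    for n,a,b in(("knob",.238,.26),("pin",.174,.19),("col",.144,.156),("head",.133,.1435),("plate",.013,.023)):
        m=near&(P[:,2]>a)&(P[:,2]<b);Q=P[m]
        if len(Q)<3: print(cam,n,len(Q));continue
        rc=cv2.minAreaRect((Q[:,:2]*1000).astype(np.float32))
        print(cam,n,len(Q),Q.mean(0),Q.min(0),Q.max(0),"rect",np.round(rc[0]),np.round(rc[1]),round(rc[2],1))
print(vision.calibration("top")); 
E
```

```text
top knob 126 [0.584  0.118  0.2444] [0.5698 0.1044 0.2403] [0.5981 0.1325 0.2513] rect [584. 119.] [28. 28.] 3.3
top pin 29 [0.6391 0.049  0.1794] [0.5798 0.0362 0.175 ] [0.6527 0.1185 0.1826] rect [617.  79.] [ 13. 108.] 38.0
top col 302 [0.6222 0.0951 0.1493] [0.5731 0.0327 0.1441] [0.6758 0.1491 0.1559] rect [621.  99.] [119.  91.] 76.4
top head 379 [0.6233 0.1213 0.1384] [0.5646 0.0331 0.133 ] [0.6813 0.1616 0.1435] rect [633.  92.] [116. 117.] 15.8
top plate 1352 [0.5964 0.124  0.0171] [ 0.4616 -0.0089  0.013 ] [0.705  0.2299 0.023 ] rect [582. 112.] [245. 237.] 1.0
scene knob 128 [0.5896 0.1171 0.244 ] [0.5727 0.1035 0.2381] [0.6044 0.1319 0.248 ] rect [588. 118.] [32. 28.] 10.4
scene pin 69 [0.6252 0.0734 0.181 ] [0.5859 0.0335 0.1741] [0.6569 0.1231 0.1894] rect [621.  78.] [ 13. 111.] 37.7
scene col 364 [0.6302 0.0957 0.1499] [0.5745 0.0318 0.144 ] [0.6794 0.1515 0.1559] rect [644. 103.] [106. 107.] 50.3
scene head 555 [0.6332 0.1201 0.1387] [0.5714 0.0334 0.1331] [0.6868 0.1601 0.1433] rect [633.  92.] [116. 123.] 9.3
scene plate 1735 [0.6378 0.1106 0.0176] [ 0.4603 -0.0097  0.013 ] [0.7096 0.2296 0.023 ] rect [583. 111.] [251. 237.] 1.2
{'fx': 444.4332707066163, 'fy': 444.4332707066163, 'cx': 321.9852525350693, 'cy': 242.65737754682812, 'R': array([[-0.0003, -0.9999, -0.0157],
       [-0.9932,  0.0021, -0.116 ],
       [ 0.116 ,  0.0155, -0.9931]]), 't': array([-0.0056,  0.4898,  1.2117])}
```

View pics/crop1.png

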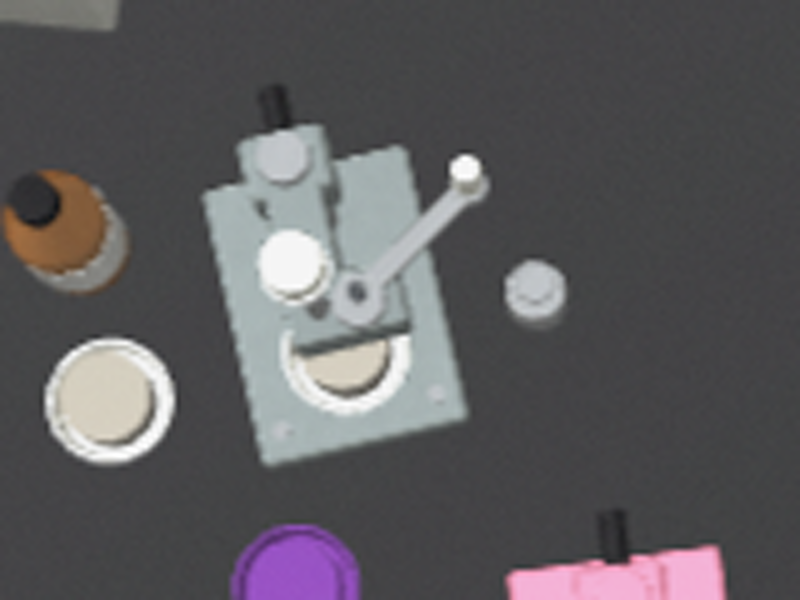

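The crop confirms it: grey stand with the knob at crop (293,265), the column at (283,155), the pin at (466,172), and the weight at (535,285) close to the lever side. Next is the stand's yaw and the pin angle.

```bash
cat >> h.py <<'E'
def ray(cam,px,z):
    c=vision.calibration(cam);R=np.array(c['R']);o=-R.T@c['t']
    d=R.T@np.array([(px[0]-c['cx'])/c['fx'],(px[1]-c['cy'])/c['fy'],1]); return o+d*(z-o[2])/d[2]
def plan(xyz,ang=None):
    "shift fractions in tool axes and turn fraction; ang = wanted heading (deg) of tool y in world"
    from scipy.spatial.transform import Rotation as Ro
    s=r.sense();q=s['ee_rot'];R=Ro.from_quat([q[1],q[2],q[3],q[0]]).as_matrix()
    f=R.T@(np.array(xyz)-s['tcp_pos'])/0.2
    h=np.degrees(np.arctan2(R[1,1],R[0,1]))
    t=0 if ang is None else -((ang-h+90)%180-90)/360
    print("shift",np.round(f,4),"turn",round(t,4),"heading y",round(h,2),"tool z",np.round(R[:,2],4),"F",np.round(s['contact_force'],2),"t",s['time_s'],s['tcp_pos'])
E
python3 - <<'E'
from h import *
np.set_printoptions(precision=4,suppress=True)
C=lambda x,y:(210+(x+.5)/5-.5,140+(y+.5)/5-.5)
k=ray("top",C(292,263),.247);c=ray("top",C(283,157),.150);p=ray("top",C(465,170),.182);pv=ray("top",C(359,294),.152)
print(k,c,p,pv)
pl=[ray("top",C(*a),.018) for a in((205,195),(265,465),(468,413),(403,147))]
pl=np.array(pl);print(pl)
# least squares of yaw/origin
e1=pl[0]-pl[1];e2=pl[3]-pl[2];yaws=[np.degrees(np.arctan2(e[1],e[0])) for e in(e1,e2)]
w=pl[1]-pl[2];v=pl[0]-pl[3]
yaws+=[np.degrees(np.arctan2(e[1],e[0]))-90 for e in(w,v)]
a=c-k;yaws.append(np.degrees(np.arctan2(a[1],a[0])));print(yaws,np.linalg.norm(a[:2]))
psi=np.radians(np.mean(yaws));X=np.array([np.cos(psi),np.sin(psi)])
print("origin from plate",pl.mean(0)[:2]-0.03*X)
d=np.load("scened.npy")
for px in((366,293),(368,295),(364,294),(372,293)):print(world("scene",px,d,1))
E
```

```text
[0.5829 0.1162 0.247 ] [0.6612 0.1351 0.15  ] [0.645  0.0396 0.182 ] [0.5889 0.0951 0.152 ]
[[0.6765 0.1988 0.018 ]
 [0.52   0.1619 0.018 ]
 [0.5494 0.0471 0.018 ]
 [0.7043 0.0852 0.018 ]]
[np.float64(13.262673159452083), np.float64(13.820378204528557), np.float64(14.386296306992065), np.float64(13.72439359731365), np.float64(13.616154063834125)] 0.08054386793198749
origin from plate [0.5834 0.1161]
[0.5817 0.1143 0.0521]
[0.5886 0.1165 0.0513]
[0.5848 0.108  0.0535]
[0.5857 0.1275 0.0519]
```

```bash
python3 -c "
from h import *
plan((0.5834,0.1164,0.30),13.75)"
```

```text
shift [-2.6331 -1.4915 -0.427 ] turn 0.1662 heading y 73.57 tool z [-0.e+00 -1.e-04 -1.e+00] F [-0.23  0.36  0.15] t 0.5 [0.16265631 0.55146987 0.21457723]
```

>>> {"api": "arm_command", "payload": {"series": [[[-0.4,-0.22,-0.427,0,-1],[-0.88,-0.5,-0.427,0,-1],[-0.88,-0.5,-0.427,0,-1],[-0.88,-0.5,-0.427,0,-1],[-0.88,-0.5,-0.427,0,-1],[-0.88,-0.5,-0.427,0,-1],[-0.88,-0.5,-0.427,0,-1],[-0.88,-0.5,-0.427,0,-1]]], "newtons": 25}}

```text
time_s: 1.17
tcp_pos: [0.3036, 0.4057, 0.3003]
ee_rot: [0.0, 0.144, 0.99, 0.0]
contact_force: [0.2, 0.8, 0.2]
gripper_width: 0.0915
gripper_force: 0.0
```

>>> {"api": "arm_command", "payload": {"series": [[[-0.88,-0.5,0,0,-1],[-0.88,-0.5,0,0,-1],[-0.88,-0.5,0,0,-1],[-0.88,-0.5,0,0,-1],[-0.88,-0.5,0,0,-1],[-0.88,-0.5,0,0,-1],[-0.88,-0.5,0,0,-1]]]}}

```text
time_s: 1.75
tcp_pos: [0.4436, 0.2602, 0.299]
ee_rot: [-0.001, 0.144, 0.99, -0.0]
contact_force: [0.3, 0.4, 0.8]
gripper_width: 0.0918
gripper_force: 0.0
```

>>> {"api": "arm_command", "payload": {"series": [[[-0.87,-0.49,0,0.166,-1],[-0.87,-0.49,0,0.166,-1],[-0.87,-0.49,0,0.166,-1],[-0.87,-0.49,0,0.166,-1],[-0.87,-0.49,0,0.166,-1],[-0.87,-0.49,0,0.166,-1],[-0.87,-0.49,0,0.166,-1],[-0.87,-0.49,0,0.166,-1],[-0.87,-0.49,0,0.166,-1],[-0.87,-0.49,0,0.166,-1],[-0.87,-0.49,0,0.166,-1],[-0.87,-0.49,0,0.166,-1]]]}}

```text
time_s: 2.75
tcp_pos: [0.5824, 0.1184, 0.2998]
ee_rot: [-0.0, 0.616, 0.788, -0.0]
contact_force: [0.5, -0.2, -0.3]
gripper_width: 0.0916
gripper_force: 0.0
```

```bash
python3 - <<'E'
from h import *
from scipy.spatial.transform import Rotation as Ro
np.set_printoptions(precision=4,suppress=True)
plan((0.5834,0.1164,0.216),13.75)
s=r.sense();p,d=vision.snapshot("wrist");cv2.imwrite("pics/w1.png",p)
c=vision.calibration("wrist");T=np.array(c['T_tool_cam']);q=s['ee_rot'];R=Ro.from_quat([q[1],q[2],q[3],q[0]]).as_matrix()
v,u=np.nonzero(d>0);z=d[v,u];P=np.c_[(u-c['cx'])/c['fx']*z,(v-c['cy'])/c['fy']*z,z]
W=(P@T[:3,:3].T+T[:3,3])@R.T+s['tcp_pos']
for n,a,b,ctr in(("knob",.242,.255,(.585,.117)),("pin",.176,.19,(.645,.04))):
    m=(W[:,2]>a)&(W[:,2]<b)&(np.hypot(W[:,0]-ctr[0],W[:,1]-ctr[1])<.03)
    if m.sum():print(n,m.sum(),W[m].mean(0),np.median(W[m],0),(W[m].max(0)+W[m].min(0))/2)
E
```

```text
shift [-0.0112  0.0027  0.419 ] turn 0.0007 heading y 14.0 tool z [-0.0005  0.0003 -1.    ] F [ 0.55 -0.23 -0.3 ] t 2.75 [0.5824 0.1184 0.2998]
knob 1825 [0.5854 0.1193 0.2468] [0.5854 0.1194 0.2469] [0.5856 0.1185 0.2456]
pin 254 [0.6469 0.0425 0.1819] [0.6469 0.0428 0.1825] [0.6472 0.0416 0.1803]
```

>>> {"api": "arm_command", "payload": {"series": [[[-0.005,0.0136,0,0,-1],[-0.005,0.0136,0.2,0,-1],[-0.005,0.0136,0.3,0,-1],[-0.005,0.0136,0.38,0,-1],[-0.005,0.0136,0.419,0,-1],[-0.005,0.0136,0.419,0,-1]]], "newtons": 25}}

```text
time_s: 3.3
tcp_pos: [0.5846, 0.1166, 0.214]
ee_rot: [-0.002, 0.617, 0.787, -0.001]
contact_force: [0.1, -0.4, 0.6]
gripper_width: 0.0915
gripper_force: 0.0
```

>>> {"api": "arm_command", "payload": {"series": [[[0,0,0,0,0],[0,0,0,0,0.2],[0,0,0,0,0.3],[0,0,0,0,0.4],[0,0,0,0,0.5],[0,0,0,0,0.6],[0,0,0,0,0.8],[0,0,0,0,1],[0,0,0,0,1],[0,0,0,0,1]]], "newtons": 25}}

```text
time_s: 4.13
tcp_pos: [0.5863, 0.1167, 0.2162]
ee_rot: [0.0, 0.617, 0.787, 0.001]
contact_force: [0.3, 0.3, 0.1]
gripper_width: 0.0294
gripper_force: 25.0
```

>>> {"api": "arm_command", "payload": {"series": [[[0,0,0.01,0,1],[0,0,0.02,0,1],[0,0,0.025,0,1],[0,0,0.025,0,1],[0,0,0.025,0,1],[0,0,0.025,0,1]]]}}

```text
time_s: 4.63
tcp_pos: [0.5863, 0.1167, 0.2114]
ee_rot: [0.0, 0.617, 0.787, 0.0]
contact_force: [4.1, 0.9, 1.8]
gripper_width: 0.0294
gripper_force: 25.0
```

```bash
python3 - <<'E'
from h import *
np.set_printoptions(precision=4,suppress=True)
p,d=vision.snapshot("scene");cv2.imwrite("pics/s2.png",cv2.resize(p[210:350,310:450],None,fx=4,fy=4,interpolation=cv2.INTER_CUBIC))
for o in nets.look_for("scene","foot_rest")[:3]:print(o['xy'],o['conf'],world("scene",o['xy'],d,1))
E
```

```text
[371.6, 250.7] 0.8 [0.5904 0.1165 0.1818]
[271.1, 192.9] 0.71 [ 0.3718 -0.0494  0.2306]
```

View pics/s2.png

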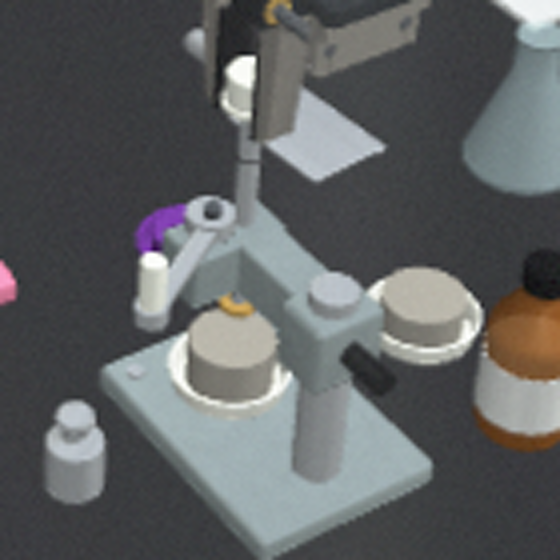

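The crop shows the gripped knob at (245,85), the brass foot at (236,305) just above the sample top at (233,335), and the lever open with its pin at (153,280). I'll estimate the gap.

```bash
python3 - <<'E'
from h import *
np.set_printoptions(precision=4,suppress=True)
c=vision.calibration("scene");R=np.array(c['R'])
from itertools import product
def proj(X):
    x=R@np.array(X)+c['t'];return ((x[0]/x[2]*c['fx']+c['cx']-310+.5)*4-.5,(x[1]/x[2]*c['fy']+c['cy']-210+.5)*4-.5)
for z in(.05,.055,.06,.065,.07,.075,.08):print(z,np.round(proj((.586,.1172,z)),1), "near edge",np.round(proj((.586+.0095,.1172-.0055,z)),1))
E
```

```text
0.05 [232.9 340. ] near edge [230.2 352.7]
0.055 [233.3 333.6] near edge [230.6 346.3]
0.06 [233.8 327.1] near edge [231.1 339.8]
0.065 [234.3 320.6] near edge [231.6 333.3]
0.07 [234.7 314.1] near edge [232.  326.7]
0.075 [235.2 307.5] near edge [232.5 320.2]
0.08 [235.7 300.9] near edge [233.  313.5]
```

>>> {"api": "arm_command", "payload": {"series": [[[0,0,0.01,0,1],[0,0,0.02,0,1],[0,0,0.03,0,1],[0,0,0.04,0,1],[0,0,0.05,0,1],[0,0,0.06,0,1],[0,0,0.07,0,1],[0,0,0.075,0,1],[0,0,0.08,0,1],[0,0,0.08,0,1],[0,0,0.08,0,1],[0,0,0.08,0,1]]]}}

```text
time_s: 5.73
tcp_pos: [0.5862, 0.1167, 0.1951]
ee_rot: [0.0, 0.617, 0.787, 0.0]
contact_force: [5.6, 1.2, 2.1]
gripper_width: 0.0294
gripper_force: 25.0
```

>>> {"api": "arm_command", "payload": {"series": [[[0,0,0.0025,0,1],[0,0,0.005,0,1],[0,0,0.0075,0,1],[0,0,0.01,0,1],[0,0,0.01,0,1],[0,0,0.01,0,1],[0,0,0.01,0,1]]]}}

```text
time_s: 6.32
tcp_pos: [0.5862, 0.1166, 0.1932]
ee_rot: [0.0, 0.617, 0.787, 0.001]
contact_force: [5.4, 1.9, 2.3]
gripper_width: 0.0292
gripper_force: 25.0
```

>>> {"api": "arm_command", "payload": {"series": [[[0,0,0.0025,0,1],[0,0,0.005,0,1],[0,0,0.005,0,1],[0,0,0.005,0,1],[0,0,0.005,0,1]]]}}

```text
time_s: 6.73
tcp_pos: [0.5863, 0.1166, 0.1923]
ee_rot: [0.0, 0.617, 0.787, 0.0]
contact_force: [5.0, 3.1, 2.9]
gripper_width: 0.0294
gripper_force: 25.0
```

>>> {"api": "arm_command", "payload": {"series": [[[0,0,0.0025,0,1],[0,0,0.005,0,1],[0,0,0.005,0,1],[0,0,0.005,0,1],[0,0,0.005,0,1]]]}}

```text
time_s: 7.15
tcp_pos: [0.5862, 0.1167, 0.1912]
ee_rot: [0.0, 0.617, 0.787, 0.0]
contact_force: [5.7, 1.4, 2.8]
gripper_width: 0.0294
gripper_force: 25.0
```

>>> {"api": "arm_command", "payload": {"series": [[[0,0,0.0025,0,1],[0,0,0.005,0,1],[0,0,0.005,0,1],[0,0,0.005,0,1],[0,0,0.005,0,1]]]}}

```text
time_s: 7.57
tcp_pos: [0.5862, 0.1166, 0.1903]
ee_rot: [0.0, 0.617, 0.787, 0.0]
contact_force: [5.6, 2.2, 1.9]
gripper_width: 0.0297
gripper_force: 25.0
```

>>> {"api": "arm_command", "payload": {"series": [[[0,0,0.0025,0,1],[0,0,0.005,0,1],[0,0,0.005,0,1],[0,0,0.005,0,1],[0,0,0.005,0,1]]]}}

```text
time_s: 7.98
tcp_pos: [0.5862, 0.1166, 0.1892]
ee_rot: [0.0, 0.617, 0.787, 0.0]
contact_force: [5.3, 2.5, 2.5]
gripper_width: 0.0291
gripper_force: 25.0
```

>>> {"api": "arm_command", "payload": {"series": [[[0,0,0.0025,0,1],[0,0,0.005,0,1],[0,0,0.005,0,1],[0,0,0.005,0,1],[0,0,0.005,0,1]]]}}

```text
time_s: 8.4
tcp_pos: [0.5863, 0.1166, 0.1883]
ee_rot: [0.0, 0.617, 0.787, 0.0]
contact_force: [5.4, 1.9, 2.9]
gripper_width: 0.0294
gripper_force: 25.0
```

```bash
python3 - <<'E'
from h import *
p,d=vision.snapshot("scene");cv2.imwrite("pics/s3.png",cv2.resize(p[265:325,335:400],None,fx=9,fy=9,interpolation=cv2.INTER_CUBIC))
E
```

```text
(no output)
```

View pics/s3.png

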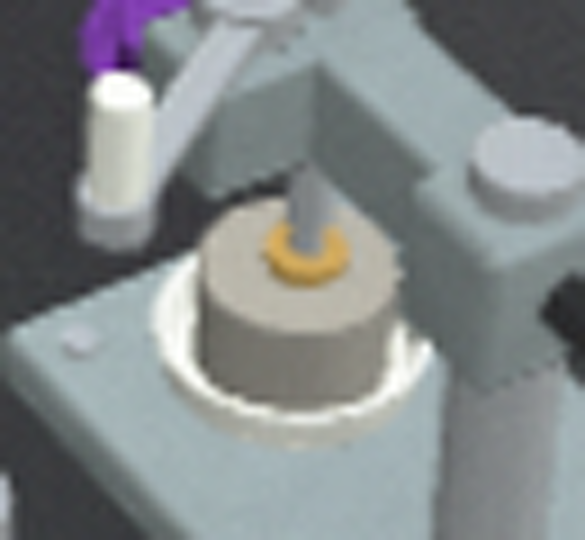

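The crop shows the brass foot at (307,258) just above the sample top, whose centre is at (300,265). A few mm remain.

>>> {"api": "arm_command", "payload": {"series": [[[0,0,0.0025,0,1],[0,0,0.005,0,1],[0,0,0.005,0,1],[0,0,0.005,0,1],[0,0,0.005,0,1]]]}}

```text
time_s: 8.87
tcp_pos: [0.5863, 0.1166, 0.1873]
ee_rot: [0.0, 0.617, 0.787, 0.001]
contact_force: [5.0, 2.0, 2.6]
gripper_width: 0.0295
gripper_force: 25.0
```

>>> {"api": "arm_command", "payload": {"series": [[[0,0,0.0025,0,1],[0,0,0.005,0,1],[0,0,0.005,0,1],[0,0,0.005,0,1],[0,0,0.005,0,1]]]}}

```text
time_s: 9.28
tcp_pos: [0.5863, 0.1166, 0.1867]
ee_rot: [0.001, 0.617, 0.787, 0.001]
contact_force: [4.7, 1.8, 4.0]
gripper_width: 0.0296
gripper_force: 25.0
```

>>> {"api": "arm_command", "payload": {"series": [[[0,0,0,0,1],[0,0,0.0025,0,1],[0,0,0.0025,0,1],[0,0,0.0025,0,1],[0,0,0.0025,0,1]]]}}

```text
time_s: 9.7
tcp_pos: [0.5863, 0.1167, 0.1863]
ee_rot: [0.001, 0.617, 0.787, 0.001]
contact_force: [4.8, 1.7, 5.2]
gripper_width: 0.0294
gripper_force: 25.0
```

```bash
python3 - <<'E'
from h import *
a=[]
for i in range(4):
    vision.snapshot("wrist");s=r.sense();a.append([*s['contact_force'],s['tcp_pos'][2]])
print(np.round(a,4),np.mean(a,0))
E
```

```text
[[4.2351 1.4653 4.7413 0.1863]
 [4.2828 2.2385 4.4307 0.1863]
 [4.3312 1.6084 5.4045 0.1863]
 [4.6501 2.3685 5.8212 0.1863]] [4.37478575 1.92017508 5.09942677 0.18634396]
```

Contact felt: the vertical force rose from a baseline of about 2.5 N to 5.1 N, so the foot carries about 2.6 N, or 0.6 mm of spring. Releasing and rising.

>>> {"api": "arm_command", "payload": {"series": [[[0,0,0,0,0.2],[0,0,0,0,0.1],[0,0,0,0,0],[0,0,0,0,0],[0,0,0,0,0],[0,0,0,0,0]]]}}

```text
time_s: 10.4
tcp_pos: [0.5853, 0.1165, 0.1852]
ee_rot: [-0.0, 0.617, 0.787, -0.0]
contact_force: [0.5, 0.0, 0.9]
gripper_width: 0.0461
gripper_force: 0.0
```

>>> {"api": "arm_command", "payload": {"series": [[[0,0,-0.1,0,0],[0,0,-0.2,0,0],[0,0,-0.3,0,0],[0,0,-0.3,0,0],[0,0,-0.3,0,0]]]}}

```text
time_s: 10.82
tcp_pos: [0.5864, 0.1165, 0.2467]
ee_rot: [0.001, 0.617, 0.787, 0.001]
contact_force: [-0.3, 1.4, -0.6]
gripper_width: 0.0459
gripper_force: 0.0
```

```bash
python3 - <<'E'
from h import *
plan((0.646,0.041,0.245),13.75)
plan((0.646,0.041,0.159),13.75)
E
```

```text
shift [-0.4378  0.1992  0.0092] turn 0.0002 heading y 13.81 tool z [ 2.4e-03 -1.0e-04 -1.0e+00] F [-0.29  1.43 -0.58] t 10.8167 [0.58640777 0.11652093 0.2466938 ]
shift [-0.4375  0.1982  0.4392] turn 0.0002 heading y 13.81 tool z [ 2.4e-03 -1.0e-04 -1.0e+00] F [-0.29  1.43 -0.58] t 10.8167 [0.58640777 0.11652093 0.2466938 ]
```

>>> {"api": "arm_command", "payload": {"series": [[[-0.2,0.09,0,0,0],[-0.38,0.17,0,0,0],[-0.437,0.199,0,0,0],[-0.437,0.199,0,0,0],[-0.437,0.199,0,0,0]]]}}

```text
time_s: 11.23
tcp_pos: [0.6445, 0.0411, 0.2438]
ee_rot: [-0.002, 0.617, 0.787, -0.001]
contact_force: [-0.0, 0.5, 0.5]
gripper_width: 0.0459
gripper_force: 0.0
```

```bash
cat >> h.py <<'E'
def wristcloud(save=None):
    from scipy.spatial.transform import Rotation as Ro
    s=r.sense();p,d=vision.snapshot("wrist")
    if save:cv2.imwrite(save,p)
    c=vision.calibration("wrist");T=np.array(c['T_tool_cam']);q=s['ee_rot'];R=Ro.from_quat([q[1],q[2],q[3],q[0]]).as_matrix()
    v,u=np.nonzero(d>0);z=d[v,u];P=np.c_[(u-c['cx'])/c['fx']*z,(v-c['cy'])/c['fy']*z,z]
    return (P@T[:3,:3].T+T[:3,3])@R.T+s['tcp_pos']
E
python3 - <<'E'
from h import *
np.set_printoptions(precision=4,suppress=True)
W=wristcloud("pics/w2.png")
for n,a,b,ctr in(("knob",.20,.225,(.585,.117)),("pin",.176,.19,(.645,.04))):
    m=(W[:,2]>a)&(W[:,2]<b)&(np.hypot(W[:,0]-ctr[0],W[:,1]-ctr[1])<.02)
    if m.sum():print(n,m.sum(),W[m].mean(0),(W[m].max(0)+W[m].min(0))/2,W[m].max(0))
plan((0.646,0.041,0.159),13.75)
E
```

```text
knob 3305 [0.5869 0.1181 0.2164] [0.5866 0.1184 0.2097] [0.6022 0.1342 0.2195]
pin 404 [0.6475 0.0418 0.1823] [0.6478 0.0412 0.1805] [0.6546 0.0479 0.185 ]
shift [-0.0076  0.0082  0.4265] turn 0.0002 heading y 13.82 tool z [-0.0026  0.0009 -1.    ] F [ 0.54  1.63 -0.17] t 11.2833 [0.6443 0.042  0.2443]
```

View pics/w2.png

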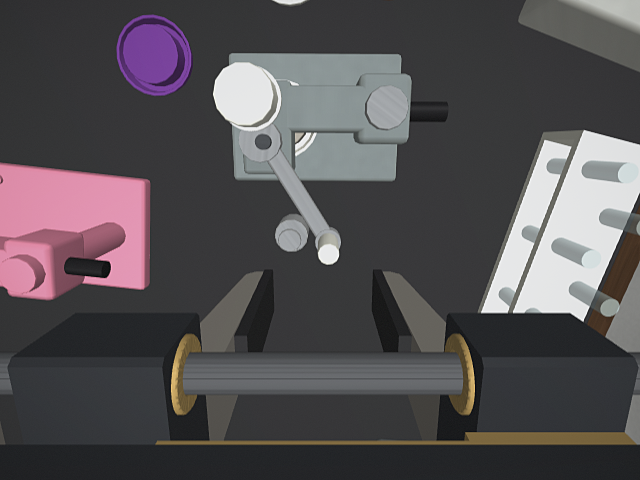

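The wrist view shows the pin at (328,252) centred between the fingers, and the weight at (291,233) far below. The knob top is now at z = 0.217. Descending over the pin.

>>> {"api": "arm_command", "payload": {"series": [[[-0.005,0.0115,0,0,0],[-0.005,0.0115,0.15,0,0],[-0.005,0.0115,0.28,0,0],[-0.005,0.0115,0.38,0,0],[-0.005,0.0115,0.427,0,0],[-0.005,0.0115,0.427,0,0],[-0.005,0.0115,0.427,0,0]]], "newtons": 10}}

```text
time_s: 11.87
tcp_pos: [0.6477, 0.0414, 0.1609]
ee_rot: [0.0, 0.617, 0.787, 0.0]
contact_force: [1.2, 0.9, 0.8]
gripper_width: 0.0459
gripper_force: 0.0
```

>>> {"api": "arm_command", "payload": {"series": [[[0,0,0,0,0.3],[0,0,0,0,0.5],[0,0,0,0,0.6],[0,0,0,0,0.7],[0,0,0,0,0.8],[0,0,0,0,1],[0,0,0,0,1],[0,0,0,0,1]]], "newtons": 10}}

```text
time_s: 12.53
tcp_pos: [0.648, 0.0407, 0.1608]
ee_rot: [0.0, 0.617, 0.787, 0.0]
contact_force: [-0.2, -0.6, 3.0]
gripper_width: 0.0136
gripper_force: 10.0
```

```bash
python3 - <<'E'
from h import *
np.set_printoptions(precision=4,suppress=True)
s=r.sense();t=s['tcp_pos'];print(s['contact_force'],s['gripper_width'])
pv=np.array([.5912,.0964]);a0=np.degrees(np.arctan2(*(t[:2]-pv)[::-1]));print(a0,np.linalg.norm(t[:2]-pv))
h=np.radians(13.8);Y=np.array([np.cos(h),np.sin(h)]);X=np.array([-np.sin(h),np.cos(h)])
p0=pv+.08*np.array([np.cos(np.radians(a0)),np.sin(np.radians(a0))])
for a in range(6,82,6):
    b=np.radians(a0-a);p=pv+.08*np.array([np.cos(b),np.sin(b)])-p0
    print(a,"q",round(.7-np.radians(a0-a-13.8+90),3),"dx,dy",np.round([p@X/.2,p@Y/.2],3))
plan(t)
E
```

```text
[-0.2231 -0.5987  3.0287] 0.013582404058156137
-44.46601960165333 0.07958581659493523
6 q 0.251 dx,dy [-0.02  -0.037]
12 q 0.356 dx,dy [-0.036 -0.075]
18 q 0.46 dx,dy [-0.048 -0.115]
24 q 0.565 dx,dy [-0.056 -0.157]
30 q 0.67 dx,dy [-0.06  -0.198]
36 q 0.774 dx,dy [-0.059 -0.24 ]
42 q 0.879 dx,dy [-0.053 -0.282]
48 q 0.984 dx,dy [-0.044 -0.322]
54 q 1.089 dx,dy [-0.03  -0.362]
60 q 1.193 dx,dy [-0.012 -0.4  ]
66 q 1.298 dx,dy [ 0.01  -0.436]
72 q 1.403 dx,dy [ 0.035 -0.469]
78 q 1.507 dx,dy [ 0.064 -0.499]
shift [0. 0. 0.] turn 0 heading y 13.8 tool z [ 0.0007 -0.0002 -1.    ] F [-0.22 -0.6   3.03] t 12.5333 [0.648  0.0407 0.1608]
```

>>> {"api": "arm_command", "payload": {"series": [[[-0.01,-0.018,0,0,1],[-0.02,-0.037,0,0,1],[-0.028,-0.056,0,0,1],[-0.036,-0.075,0,0,1],[-0.042,-0.095,0,0,1],[-0.048,-0.115,0,0,1],[-0.052,-0.136,0,0,1],[-0.056,-0.157,0,0,1],[-0.056,-0.157,0,0,1]]]}}

```text
time_s: 13.28
tcp_pos: [0.6191, 0.0218, 0.1606]
ee_rot: [-0.0, 0.617, 0.787, -0.001]
contact_force: [0.6, -3.7, 3.4]
gripper_width: 0.0137
gripper_force: 10.0
```

>>> {"api": "arm_command", "payload": {"series": [[[-0.002,-0.02,0,0,1],[-0.004,-0.041,0,0,1],[-0.004,-0.062,0,0,1],[-0.003,-0.083,0,0,1],[0,-0.104,0,0,1],[0.003,-0.125,0,0,1],[0.007,-0.145,0,0,1],[0.012,-0.165,0,0,1],[0.019,-0.185,0,0,1],[0.026,-0.205,0,0,1],[0.035,-0.224,0,0,1],[0.044,-0.243,0,0,1],[0.044,-0.243,0,0,1]]]}}

```text
time_s: 14.37
tcp_pos: [0.5696, 0.0195, 0.1602]
ee_rot: [-0.0, 0.617, 0.787, -0.0]
contact_force: [1.8, -1.4, 2.9]
gripper_width: 0.0134
gripper_force: 10.0
```

>>> {"api": "arm_command", "payload": {"series": [[[0.011,-0.018,0,0,1],[0.022,-0.036,0,0,1],[0.034,-0.053,0,0,1],[0.042,-0.062,0,0,1],[0.042,-0.062,0,0,1],[0.042,-0.062,0,0,1]]]}}

```text
time_s: 14.87
tcp_pos: [0.5559, 0.0248, 0.1601]
ee_rot: [-0.001, 0.617, 0.787, -0.0]
contact_force: [1.3, -1.5, 2.3]
gripper_width: 0.0137
gripper_force: 10.0
```

>>> {"api": "arm_command", "payload": {"series": [[[0.005,-0.006,0,0,1],[0.01,-0.011,0,0,1],[0.015,-0.016,0,0,1],[0.015,-0.016,0,0,1],[0.015,-0.016,0,0,1]]]}}

```text
time_s: 15.28
tcp_pos: [0.5548, 0.0255, 0.1605]
ee_rot: [0.003, 0.617, 0.787, 0.001]
contact_force: [9.5, -4.5, -3.2]
gripper_width: 0.0134
gripper_force: 10.0
```

The stop is felt at 10 N with the motion blocked. Letting go and rising straight up.

>>> {"api": "arm_command", "payload": {"series": [[[0,0,0,0,0.5],[0,0,0,0,0.2],[0,0,0,0,0],[0,0,0,0,0],[0,0,0,0,0],[0,0,0,0,0]]]}}

```text
time_s: 15.78
tcp_pos: [0.5523, 0.0269, 0.16]
ee_rot: [-0.0, 0.617, 0.787, -0.0]
contact_force: [0.2, 0.2, 0.0]
gripper_width: 0.0462
gripper_force: 0.0
```

>>> {"api": "arm_command", "payload": {"series": [[[0,0,-0.15,0,0],[0,0,-0.3,0,0],[0,0,-0.45,0,0],[0,0,-0.55,0,0],[-0.15,0,-0.55,0,0],[-0.3,0,-0.55,0,0],[-0.3,0,-0.55,0,0],[-0.3,0,-0.55,0,0]]]}}

```text
time_s: 16.45
tcp_pos: [0.567, -0.0325, 0.27]
ee_rot: [-0.0, 0.618, 0.786, -0.0]
contact_force: [0.6, -0.2, -0.2]
gripper_width: 0.046
gripper_force: 0.0
```

```bash
python3 - <<'E'
from h import *
np.set_printoptions(precision=4,suppress=True)
W=wristcloud()
for n,a,b,ctr in(("knob",.20,.225,(.586,.118)),("pin",.176,.19,(.556,.0247))):
    m=(W[:,2]>a)&(W[:,2]<b)&(np.hypot(W[:,0]-ctr[0],W[:,1]-ctr[1])<.02)
    if m.sum():print(n,m.sum(),W[m].mean(0),(W[m].max(0)+W[m].min(0))/2,W[m].max(0))
m=abs(W[:,2]-.2165)<.004;print(np.median(W[m],0))
p,d=vision.snapshot("scene");cv2.imwrite("pics/s4.png",cv2.resize(p[210:350,310:450],None,fx=4.2,fy=4.2,interpolation=cv2.INTER_CUBIC))
E
```

```text
knob 1452 [0.5855 0.1085 0.2136] [0.5853 0.1096 0.21  ] [0.6009 0.1175 0.2199]
pin 352 [0.5556 0.0253 0.1829] [0.5557 0.0252 0.1828] [0.5625 0.032  0.185 ]
[0.587  0.1094 0.2171]
```

View pics/s4.png

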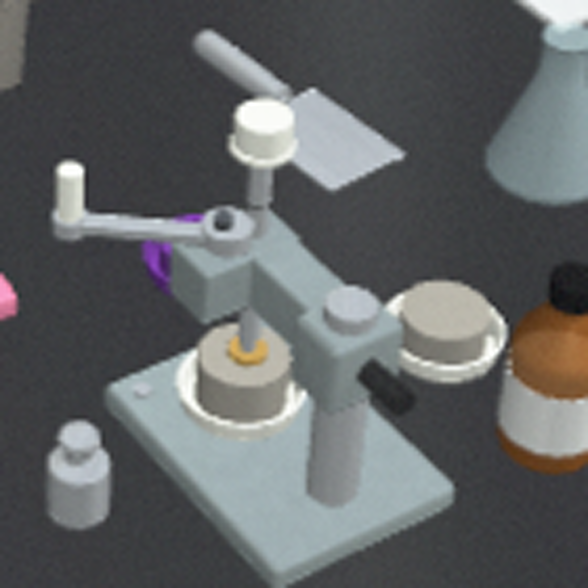

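The picture shows the lever home with its pin at (68,195), the foot on the sample at (248,350), the dish in place and the gripper clear. The knob height is unchanged at 0.217.

```bash
python3 -c "
from h import *
print(r.finish_job())"
```

```text
the job is handed in; nothing more can be done
None
```

I lowered the plunger until the foot pressed the sample with about 2.6 N (roughly 0.6 mm of spring), swung the clamp lever home against its stop, let go, and handed the job in at about 16.6 s; no verdict was reported back.

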